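# Sort stripped engine parts into their sample-marked trays

## Robot

A 6-joint arm with a two-finger parallel gripper is mounted at the origin on a cart in front of the work surface, level with it; the furniture and walls round the work are solid. World frame = base frame: x ahead of the robot, y to its left, z up, the work surface at z = 0. Lengths are in m, angles in rad, forces in N, time in s.
With the tool pointing down it reaches from about 0.275 to 0.725 m from the base axis. Payload 15.9 kg.
Tool frame: the origin (TCP) lies at the very end of the fingers, on their centre line; the grasp point (between the pads) lies 19 mm behind it; z points along the fingers, y is the direction in which the jaws open and shut (so a half turn about z gives the same grasp; the last joint's range is limited). The gripper opens to 85 mm and grips with 20 to 120 N. Pads are 22 mm wide; open, the fingers measure 114 mm over their backs; the gripper's body (76 mm by 85 mm) begins 54 mm behind the grasp point. The pads swing forward as they close: fully open they stand 13 mm farther back than shut.
Start: joints at [1.334, 0.213, -0.034, 1.323, 0, 1.571], TCP at [0.117, 0.486, 0.231] pointing down, gripper open.
Joint ranges: [-2.98, 2.98], [-0.74, 1.72], [-1.14, 1.35], [-2.1, 2.04], [-1.57, 1.44], [-3.14, 3.14]. Speed limits (rad/s): [1.89, 1.89, 2.39, 2.57, 3.14, 3.14].

## Interface

Orientations are given as a unit quaternion [w, x, y, z].
In Python, from workcell import arm gives the robot as it stands. The module is installed in compiled form; this text tells all that it offers.
- The arm moves only by the tool send_rows, never from a script. Its argument "steps" is text: rows parted by semicolons, each of 5 numbers parted by spaces: the shift along the world's x, y, z in mm, then the turn about the world's z in degrees, then the opening, from 0 (shut) to 1 (fully open). A call has exactly 8 rows; each row shifts and turns the pose as measured when the row begins; what a row does not reach is not made up. A row lasts 1/12 s, in which the tool goes at most 41.7 mm and 7.16 degrees, less where a joint would pass 70% of its speed; a pose out of reach is approached as far as the arm can. A call is refused whole if a number of a shift passes 41.7 or a number of a turn 7.16, either way. A call with a gripper value outside its range is refused whole. The fingers move at their own pace and stop on an object; "squeeze" is the grip in N (left out, the last holds). Time passes only in rows, so rows that do not move let the fingers close, or fill a call up. It gives the time, the measured TCP pose, the force and the opening at its end, in the units of the state.
- arm.observe(): the state, without advancing time (a new reading comes with each control period).
- arm.read_camera(name): name is "side" or "top"; returns a dict with "color" (420x560x3 uint8, blue, green, red), "fov_y" (degrees; the focal length in pixels is half the picture's height over the tangent of half this angle, whatever the lens; pixels are square), "cx", "cy" (the principal point, pixels), "R" (3x3) and "t" (3): a world point X has camera coordinates R X + t. Camera axes: x right, y down, z forward; pixel columns grow to the right and rows downward; lengths in m; the calibration is good to about 2 mm. A picture is of the moment at which its call begins. There is no depth.
- arm.job_done(): hands the job in, once; it reports no verdict.
Trained networks look in a picture, given as the dict that the camera call returned (one of the last four; its "shot" number tells which), for a name from the list of things; names that differ only in an ending like _2 or _b are one class to them, and where a whole thing is asked for, a point or a joint stands for the part that bears it (a point fixed in the world has none). Each returns a list of dicts, best first, with "p" (0 to 1); they miss things now and then, are a little off and sometimes report something else, mostly with a low value. They report only what shows in the picture. A call takes as long as a camera call. They do not tell look-alikes from the thing itself.
- arm.look_for(name, picture): "uv" ([column, row] in pixels, amid what is visible of it).
- arm.cut_out(name, picture): "pixels" (420x560 bool, what is visible of it) and "uv" ([column, row] in pixels, amid what is visible of it).
- arm.tip_of(name, picture): "uv" ([column, row] in pixels: a listed point, or the origin of a listed thing).
The state is a dict: "time": time; "q": joint angles; "joint_vel": joint speeds; "joint_efforts": joint torques, N m; "tool_pos": TCP position; "orientation": TCP orientation; "force": force on the tool from outside, world axes, zero at the start; "wrist_torque": the same for the moment, N m; "width": opening from 0.0 (shut) to 1.0 (fully open).
Only numpy, scipy, OpenCV 4.12 (cv2) and the standard library are available. Lean on these libraries where they do the work, as an engineer would, in place of code of your own. Each camera call takes 0.05 s, during which the arm holds its last target. There are 200 camera calls.

## Task

Sort the loose engine parts from the front of the worktop into the three grey trays: each rocker arm, spark plug and core plug goes into the bay of the tray that shows the same part as a sample on its ledge. Set each one down without dropping it, lying flat on the tray floor just as it lies now and not on top of another part; the hexagon nut has no tray and stays where it is.

Things in the scene. Friction and masses are not known exactly. Their poses are not given: they have to be found in the camera images.
- rocker_a: loose bronze-coloured roller rocker arm lying on the worktop, 34 (x, cheeks about 28) x 66 (y) x 34 (z) mm, 0.14 kg; origin at the centre of its underside, y along its length, z up; grasp across the cheeks (x)
- rocker_b: loose bronze-coloured roller rocker arm lying on the worktop, 34 (x, cheeks about 28) x 66 (y) x 34 (z) mm, 0.14 kg; origin at the centre of its underside, y along its length, z up; grasp across the cheeks (x) (the second one)
- spark_a: loose used spark plug lying on the worktop, 18 (x; 12 at the grasp) x 78 (y) x 18 (z) mm, 0.05 kg; origin at the centre of its underside, y along its length, z up; grasp across x near the middle
- spark_b: loose used spark plug lying on the worktop, 18 (x; 12 at the grasp) x 78 (y) x 18 (z) mm, 0.05 kg; origin at the centre of its underside, y along its length, z up; grasp across x near the middle (the second one)
- core_plug: loose round core plug, drab metal, 41 mm diameter, 18 mm high, with a copper-faced 20 mm boss on top up to 24 mm, 0.06 kg; origin at the centre of its underside, z up
- hex_nut: loose plain hexagon nut, 21 x 24 x 22 mm, standing flat among the parts; it has no tray and stays where it is; origin at the centre of its underside
- rocker_tray: grey metal tray, fixed; a rocker arm is fixed as sample on the ledge behind its bay (the 3 trays differ only in that). Origin: underside, bay centre; z up, x toward the ledge, away from the robot (small yaw). Bay open on top, inside 110 (x) x 130 (y) mm, floor 3 mm up, walls 3 thick, tops 14 mm up (front rim 17). Ledge x +58 to +106 mm, 12 high; sample top 46 mm up
- plug_tray: grey metal tray, fixed; a spark plug is fixed as sample on the ledge behind its bay (the 3 trays differ only in that). Origin: underside, bay centre; z up, x toward the ledge, away from the robot (small yaw). Bay open on top, inside 110 (x) x 130 (y) mm, floor 3 mm up, walls 3 thick, tops 14 mm up (front rim 17). Ledge x +58 to +106 mm, 12 high; sample top 30 mm up
- core_tray: grey metal tray, fixed; a core plug is fixed as sample on the ledge behind its bay (the 3 trays differ only in that). Origin: underside, bay centre; z up, x toward the ledge, away from the robot (small yaw). Bay open on top, inside 110 (x) x 130 (y) mm, floor 3 mm up, walls 3 thick, tops 14 mm up (front rim 17). Ledge x +58 to +106 mm, 12 high; sample top 36 mm up
There are look-alikes about, which are no part of the job. Leave any blue look-alike of the rocker_a alone.

How it is judged:
By the outcome, as a careful person would: the job done as asked, in the order asked, and still so for the second after the job is handed in, with the robot touching nothing.
It also fails if it takes over 109 s, if anything falls off the work surface, if the arm or the gripper's body presses on something with over 40 N, if the wrist force passes 120 N, or if a joint passes its speed limit or range.

## Working session

There is one attempt and no reset: what is moved stays moved. The work goes in short steps, Python scripts to look and compute and a tool call to move; the robot and the scene stay as the last step left them, time stands still between calls to the robot, and variables do not carry over. Pictures are saved under pics/ and viewed, about 12 in all and at most 16, crops included, and the job is handed in when it is done.

Besides the shell and the picture viewer there is one more tool, called after "Emit:" by a JSON object that holds its "name" and its "arguments", one argument or row to a line. send_rows: Moves the arm, as the interface text tells. Its arguments: {"type":"object","properties":{"steps":{"type":"string"},"squeeze":{"type":"number"}},"required":["steps"]}

```bash
mkdir -p pics
cat > h.py <<'E'
import numpy as np, cv2
from workcell import arm
def ray(p,uv):
    f=p["color"].shape[0]/2/np.tan(np.radians(p["fov_y"])/2)
    d=np.array([(uv[0]-p["cx"])/f,(uv[1]-p["cy"])/f,1.])
    R=np.array(p["R"]);return -R.T@np.array(p["t"]),R.T@d
def at(p,uv,z):
    c,d=ray(p,uv);return c+d*(z-c[2])/d[2]
def proj(p,X):
    f=p["color"].shape[0]/2/np.tan(np.radians(p["fov_y"])/2)
    x=np.array(p["R"])@X+np.array(p["t"]);return [p["cx"]+f*x[0]/x[2],p["cy"]+f*x[1]/x[2]]
E
python3 - <<'E'
from h import *
np.set_printoptions(precision=3,suppress=True)
o=arm.observe();print(o["time"],o["tool_pos"],o["orientation"],o["width"])
for n in("top","side"):
    p=arm.read_camera(n);cv2.imwrite(f"pics/{n}0.png",p["color"]);print(n,p["fov_y"],p["cx"],p["cy"],ray(p,(280,210)))
    for k in("rocker_a","spark_a","core_plug","hex_nut","rocker_tray","plug_tray","core_tray"):
        for c in arm.cut_out(k,p):
            ys,xs=np.nonzero(c["pixels"]);m=c["pixels"]
            P=np.array([at(p,u,.015)[:2] for u in zip(xs,ys)][::3]) if len(xs) else np.zeros((1,2))
            w,v=np.linalg.eigh(np.cov(P.T)) if len(P)>2 else (0,np.zeros((2,2)))
            print(k,round(c["p"],2),np.round(c["uv"]),P.mean(0),P.min(0),P.max(0),"axis deg",np.degrees(np.arctan2(v[1,1],v[0,1])).round(),p["color"][m].mean(0).round())
        for c in arm.tip_of(k,p): print("  tip",round(c["p"],2),np.round(c["uv"]),at(p,c["uv"],0))
E
```

```text
0.0 [0.117 0.486 0.231] [-0.     0.118  0.993 -0.001] 1.0038648162812336
top 45.62586560953936 289.3831854505151 209.30200791167553 (array([ 0.379, -0.029,  1.139]), array([ 0.203,  0.033, -0.979]))
rocker_a 0.95 [181. 135.] [0.779 0.258] [0.757 0.226] [0.799 0.291] axis deg 104.0 [201.  98.  31.]
rocker_a 0.79 [319. 281.] [ 0.459 -0.087] [ 0.434 -0.118] [ 0.484 -0.058] axis deg 121.0 [113. 137. 152.]
rocker_a 0.73 [158. 277.] [0.439 0.27 ] [0.407 0.247] [0.472 0.293] axis deg 158.0 [ 88. 111. 125.]
  tip 0.83 [317. 282.] [ 0.455 -0.084  0.   ]
  tip 0.67 [157. 276.] [0.443 0.277 0.   ]
  tip 0.57 [180. 137.] [0.778 0.264 0.   ]
spark_a 0.55 [262. 277.] [0.456 0.04 ] [0.441 0.011] [0.474 0.071] axis deg 116.0 [199. 209. 213.]
spark_a 0.47 [205. 282.] [0.441 0.163] [0.432 0.131] [0.451 0.191] axis deg 77.0 [194. 200. 204.]
  tip 0.68 [204. 283.] [0.434 0.169 0.   ]
  tip 0.5 [259. 275.] [0.461 0.047 0.   ]
core_plug 0.63 [374. 282.] [ 0.454 -0.212] [ 0.435 -0.232] [ 0.473 -0.192] axis deg 123.0 [168. 183. 191.]
  tip 0.85 [375. 286.] [ 0.454 -0.217  0.   ]
  tip 0.58 [431. 292.] [ 0.4
[... 1111 characters left out ...]
 ]
core_plug 0.52 [217. 263.] [ 0.453 -0.219] [ 0.439 -0.241] [ 0.469 -0.199] axis deg 77.0 [218. 230. 237.]
  tip 0.56 [223. 264.] [ 0.457 -0.211  0.   ]
rocker_tray 0.68 [295. 290.] [ 0.623 -0.317] [ 0.546 -0.39 ] [ 0.694 -0.242] axis deg 129.0 [221. 218. 208.]
  tip 0.64 [276. 292.] [ 0.589 -0.306  0.   ]
  tip 0.51 [219. 266.] [ 0.449 -0.215  0.   ]
plug_tray 0.65 [279. 193.] [0.616 0.054] [ 0.534 -0.021] [0.701 0.133] axis deg 173.0 [223. 219. 206.]
  tip 0.78 [270. 194.] [0.589 0.071 0.   ]
  tip 0.67 [220. 262.] [ 0.451 -0.201  0.   ]
core_tray 0.75 [283. 238.] [ 0.62  -0.143] [ 0.536 -0.217] [ 0.704 -0.065] axis deg 175.0 [225. 221. 210.]
  tip 0.69 [275. 240.] [ 0.595 -0.127  0.   ]
```

View pics/top0.png

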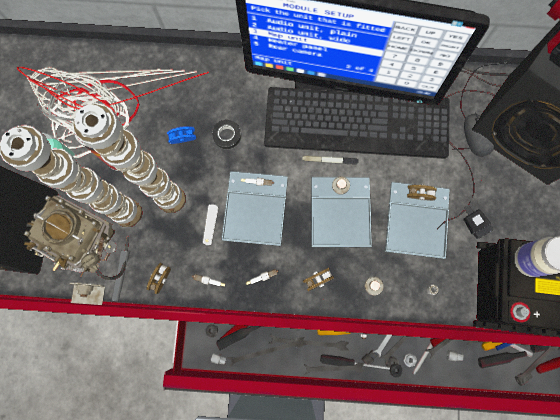

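View pics/side0.png

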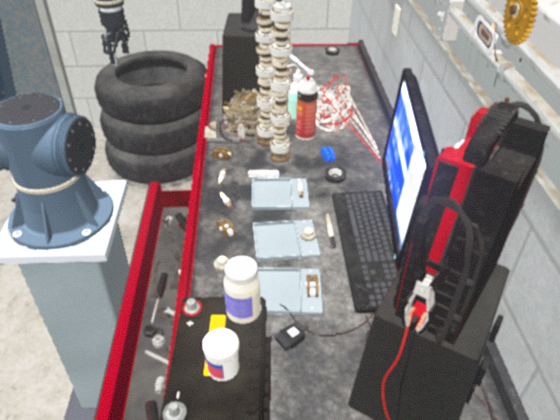

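Top view: the trays from left to right are plug (255,218), core (341,218) and rocker (417,228). The front row holds rocker (158,277), spark (208,282), spark (262,277), rocker (319,281), core plug (374,286) and nut (433,290). The blue look-alike is at (181,135). Next I'll zoom in for orientations.

Run:
```python
from h import *
im=cv2.imread("pics/top0.png")
a=[im[257:302,x:x+60] for x in (135,185,235,290,350,405)]
a=[cv2.resize(t,None,fx=4.4,fy=4.4,interpolation=cv2.INTER_CUBIC) for t in a]
g=np.vstack([np.hstack(a[:3]),np.hstack(a[3:])])
cv2.imwrite("pics/z0.png",g)
```

```text
(no output)
```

View pics/z0.png

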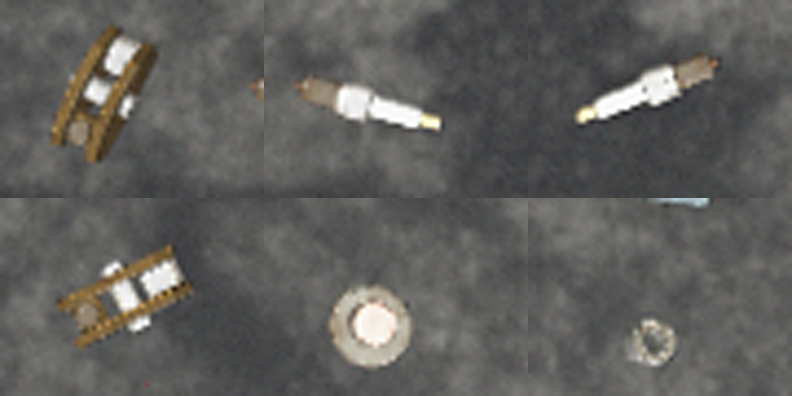

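```bash
cat >> h.py <<'E'
def yaw():
    w,x,y,z=arm.observe()["orientation"];return np.degrees(np.arctan2(1-2*(x*x+z*z),2*(x*y-w*z)))
E
python3 - <<'E'
from h import *
np.set_printoptions(precision=1,suppress=True)
p=arm.read_camera("top")
for n,a,b,z in(("rockL",(165,265.2),(152.3,291.1),.026),("sparkL",(192.5,275.9),(225,285.2),.009),("sparkR",(246.1,283.6),(278,270.6),.009),("rockR",(305.9,285.2),(330.9,273.4),.026),("core",(374.1,286.1),(374.1,286.1),.018)):
    A,B=at(p,a,z)*1e3,at(p,b,z)*1e3;d=B-A
    print(n,(A+B)[:2]/2,"len",np.hypot(*d[:2]),"ang",np.degrees(np.arctan2(d[1],d[0])))
print("yaw",yaw())
for k in("rocker_tray","plug_tray","core_tray"):
    for c in arm.cut_out(k,p)[:1]:
        r=cv2.minAreaRect(np.array([at(p,u,.012)[:2]*1e3 for u in zip(*np.nonzero(c["pixels"])[::-1])],np.float32));print(k,r)
E
```

```text
rockL [437.9 266.3] len 62.23547867270443 ang 160.06209871849111
sparkL [440.8 158. ] len 76.5616022003956 ang -101.90155542813375
sparkR [456.5  38.9] len 77.10520542082185 ang -64.06291870938529
rockR [458.7 -86.9] len 61.377998517967804 ang -61.21313511513821
core [ 452.5 -211.6] len 0.0 ang 0.0
yaw 76.43414210836296
rocker_tray ((611.5196533203125, -307.12872314453125), (138.17938232421875, 166.51885986328125), 86.96408081054688)
plug_tray ((613.8043212890625, 67.9787368774414), (137.21658325195312, 164.59701538085938), 88.41255187988281)
core_tray ((618.1714477539062, -131.1654052734375), (169.7576141357422, 137.27816772460938), 3.9600300788879395)
```

Emit:
{"name": "send_rows", "arguments": {
  "steps": "32 -22 0 -3 1;32 -22 0 -3 1;32 -22 0 0 1;32 -22 0 0 1;32 -22 0 0 1;32 -22 0 0 1;32 -22 0 0 1;32 -22 0 0 1",
  "squeeze": 50
}}

```text
time: 2.37
tool_pos: [0.3766, 0.305, 0.2314]
orientation: [-0.0, 0.166, 0.986, 0.001]
force: [0.1, 1.0, 0.5]
width: 1.001
```

Emit:
{"name": "send_rows", "arguments": {
  "steps": "32 -22 0 0 1;32 -22 -20 0 1;0 0 -40 0 1;0 0 -40 0 0.75;0 0 -20 0 0.75;0 0 0 0 0.75;0 0 0 0 0.75;0 0 0 0 0.75"
}}

```text
time: 3.03
tool_pos: [0.4479, 0.2537, 0.111]
orientation: [0.002, 0.172, 0.985, 0.002]
force: [0.5, 0.1, -0.2]
width: 0.754
```

```bash
cat > s.py <<'E'
from h import *
import sys
o=arm.observe();print(round(o["time"],2),np.round(np.array(o["tool_pos"])*1e3,1),"yaw",round(float(yaw()),1),"w",round(o["width"],3),"F",np.round(o["force"],1),"q6",round(o["q"][5],2))
if len(sys.argv)>1:
    p=arm.read_camera("top");im=p["color"]
    if len(sys.argv)>2:
        x,y=map(int,sys.argv[2].split(","));im=cv2.resize(im[y:y+100,x:x+140],None,fx=5,fy=5,interpolation=cv2.INTER_CUBIC)
    cv2.imwrite(f"pics/{sys.argv[1]}.png",im)
E
python3 s.py a1 100,220
```

```text
3.03 [447.9 253.7 111. ] yaw 70.3 w 0.754 F [ 0.5  0.1 -0.2] q6 0.86
```

View pics/a1.png

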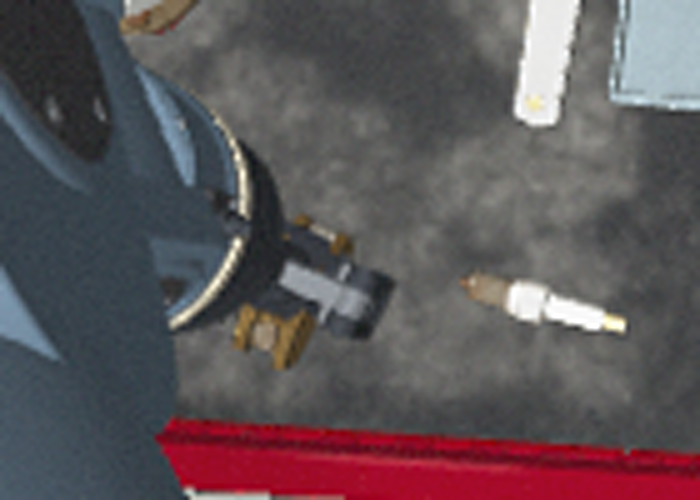

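The gripper is above the left rocker, aligned in yaw. It still needs (-10,+12) mm, then the descent.

Emit:
{"name": "send_rows", "arguments": {
  "steps": "-10 12 0 0 0.75;0 0 -30 0 0.75;0 0 -30 0 0.75;0 0 -20 0 0.75;0 0 -10 0 0.75;0 0 -5 0 0.75;0 0 0 0 0.75;0 0 0 0 0.75"
}}

```text
time: 3.75
tool_pos: [0.4454, 0.2741, 0.0271]
orientation: [0.011, 0.169, 0.985, 0.01]
force: [-0.1, -0.3, 0.6]
width: 0.749
```

```bash
python3 s.py
```

```text
3.75 [445.4 274.1  27.1] yaw 70.5 w 0.749 F [-0.1 -0.3  0.6] q6 0.89
```

Emit:
{"name": "send_rows", "arguments": {
  "steps": "-7 -8 0 0 0.75;0 0 0 0 0.75;0 0 -8 0 0.75;0 0 -8 0 0.75;0 0 -5 0 0.75;0 0 0 0 0.75;0 0 0 0 0.75;0 0 0 0 0.75"
}}

```text
time: 4.42
tool_pos: [0.4425, 0.2692, 0.0091]
orientation: [0.014, 0.169, 0.985, 0.013]
force: [-0.9, -0.1, 0.2]
width: 0.752
```

Emit:
{"name": "send_rows", "arguments": {
  "steps": "-5 -3 -2 0 0.75;-2 -1 -2 0 0.75;0 0 0 0 0.75;0 0 0 0 0;0 0 0 0 0;0 0 0 0 0;0 0 0 0 0;0 0 0 0 0"
}}

```text
time: 5.08
tool_pos: [0.4349, 0.2651, 0.0053]
orientation: [0.015, 0.169, 0.985, 0.013]
force: [0.9, 0.6, -1.4]
width: 0.322
```

Emit:
{"name": "send_rows", "arguments": {
  "steps": "0 0 0 0 0;0 0 0 0 0;0 0 20 0 0;0 0 20 0 0;0 0 20 0 0;0 0 20 0 0;0 0 0 0 0;0 0 0 0 0"
}}

```text
time: 5.75
tool_pos: [0.4333, 0.264, 0.087]
orientation: [0.013, 0.169, 0.985, 0.012]
force: [-0.0, 0.2, -1.9]
width: 0.318
```

```bash
python3 s.py a2 100,220
```

```text
5.75 [433.3 264.   87. ] yaw 70.5 w 0.318 F [-0.   0.2 -1.9] q6 0.89
```

View pics/a2.png

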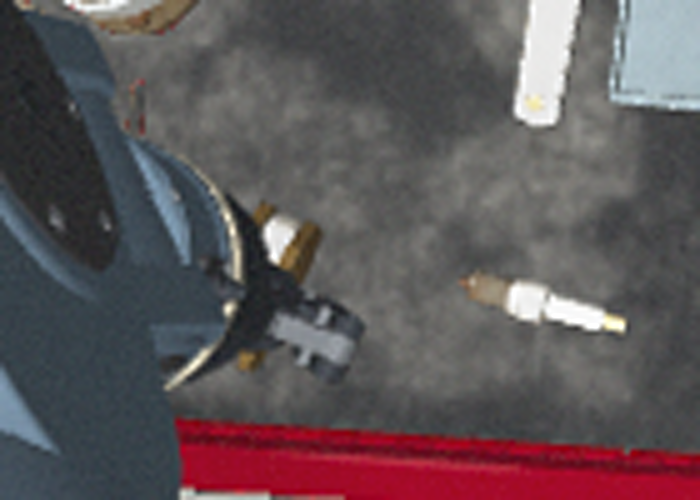

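The left rocker is held: the opening of 27 mm matches the cheeks, and the weight shows in the force. I'm carrying it to the rocker tray.

Emit:
{"name": "send_rows", "arguments": {
  "steps": "0 -10 35 0 0;5 -25 30 0 0;11 -38 0 3 0;11 -38 0 3 0;11 -38 0 3 0;11 -38 0 3 0;11 -38 0 3 0;11 -38 0 2 0"
}}

```text
time: 6.47
tool_pos: [0.501, -0.0046, 0.1468]
orientation: [0.008, 0.009, 1.0, 0.012]
force: [1.2, 0.9, -1.7]
width: 0.315
```

Emit:
{"name": "send_rows", "arguments": {
  "steps": "11 -38 0 0 0;11 -38 0 0 0;11 -38 0 0 0;11 -38 0 0 0;11 -38 0 0 0;11 -38 0 0 0;11 -30 0 0 0;0 0 0 0 0"
}}

```text
time: 7.13
tool_pos: [0.5759, -0.2832, 0.1347]
orientation: [0.002, 0.011, 1.0, 0.014]
force: [2.5, -0.9, -1.3]
width: 0.321
```

```bash
python3 s.py
```

```text
7.13 [ 575.9 -283.2  134.7] yaw 88.8 w 0.321 F [ 2.5 -0.9 -1.3] q6 -0.45
```

Emit:
{"name": "send_rows", "arguments": {
  "steps": "16 4 -10 0 0;0 0 -30 -1 0;0 0 -30 0 0;0 0 -25 0 0;0 0 -5 0 0;0 0 0 0 0;0 0 0 0 0;0 0 0 0 0"
}}

```text
time: 7.8
tool_pos: [0.5895, -0.2804, 0.0232]
orientation: [-0.001, 0.022, 1.0, 0.015]
force: [0.3, -0.2, -1.8]
width: 0.321
```

```bash
python3 s.py a3 350,160
```

```text
7.8 [ 589.5 -280.4   23.2] yaw 87.4 w 0.321 F [ 0.3 -0.2 -1.8] q6 -0.41
```

View pics/a3.png

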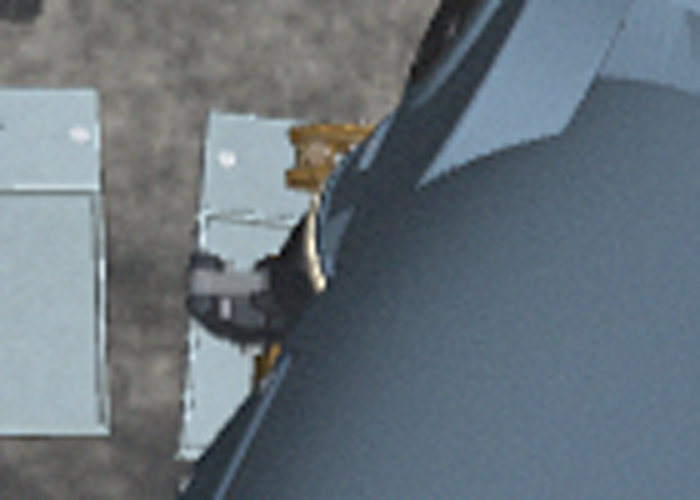

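Emit:
{"name": "send_rows", "arguments": {
  "steps": "0 -4 -3 0 0;0 0 -4 0 0;0 0 -3 0 0;0 0 -2 0 0;0 0 0 0 0;0 0 0 0 0;0 0 0 0 0;0 0 0 0 0"
}}

```text
time: 8.52
tool_pos: [0.5923, -0.2863, 0.0151]
orientation: [0.002, 0.022, 1.0, 0.014]
force: [-0.4, -0.1, -2.5]
width: 0.317
```

```bash
python3 s.py
```

```text
8.52 [ 592.3 -286.3   15.1] yaw 87.5 w 0.317 F [-0.4 -0.1 -2.5] q6 -0.42
```

Emit:
{"name": "send_rows", "arguments": {
  "steps": "0 0 -5 0 0;0 0 -2 0 0;0 0 0 0 0;0 0 -1 0 0;0 0 -1 0 0;0 0 0 0 0;0 0 0 0 0;0 0 0 0 0"
}}

```text
time: 9.18
tool_pos: [0.5927, -0.2864, 0.0088]
orientation: [0.003, 0.022, 1.0, 0.013]
force: [0.5, 0.5, -1.3]
width: 0.32
```

```bash
python3 s.py
```

```text
9.18 [ 592.7 -286.4    8.8] yaw 87.5 w 0.32 F [ 0.5  0.5 -1.3] q6 -0.42
```

Emit:
{"name": "send_rows", "arguments": {
  "steps": "0 0 -1 0 0.32;0 0 -1 0 0.32;0 0 -0.5 0 0.32;0 0 0 0 0.36;0 0 0 0 0.4;0 0 0 0 0.44;0 0 0 0 0.46;0 0 0 0 0.46"
}}

```text
time: 9.85
tool_pos: [0.5927, -0.2863, 0.0078]
orientation: [0.004, 0.022, 1.0, 0.013]
force: [-0.6, 0.2, 0.0]
width: 0.461
```

```bash
python3 s.py
```

```text
9.85 [ 592.7 -286.3    7.8] yaw 87.5 w 0.461 F [-0.6  0.2  0. ] q6 -0.42
```

Emit:
{"name": "send_rows", "arguments": {
  "steps": "0 0 15 0 0.46;0 0 30 0 0.46;0 0 40 -4 0.6;0 0 30 -7 0.75;-20 28 0 -7 0.75;-23 33 0 -7 0.75;-23 33 0 -7 0.75;-23 33 0 -7 0.75"
}}

```text
time: 10.52
tool_pos: [0.5056, -0.1618, 0.1268]
orientation: [0.012, 0.362, 0.932, 0.012]
force: [-0.5, 0.8, 0.6]
width: 0.752
```

Emit:
{"name": "send_rows", "arguments": {
  "steps": "-23 33 0 -7 0.75;-15 20 0 -7 0.75;0 0 0 -4 0.75;0 0 -20 0 0.75;0 0 -20 0 0.75;0 0 0 0 0.75;0 0 0 0 0.75;0 0 0 0 0.75"
}}

```text
time: 11.18
tool_pos: [0.4606, -0.1003, 0.088]
orientation: [0.015, 0.508, 0.861, 0.011]
force: [0.2, -0.5, -0.2]
width: 0.748
```

```bash
python3 s.py a4
```

```text
11.18 [ 460.6 -100.3   88. ] yaw 28.9 w 0.748 F [ 0.2 -0.5 -0.2] q6 0.84
```

View pics/a4.png

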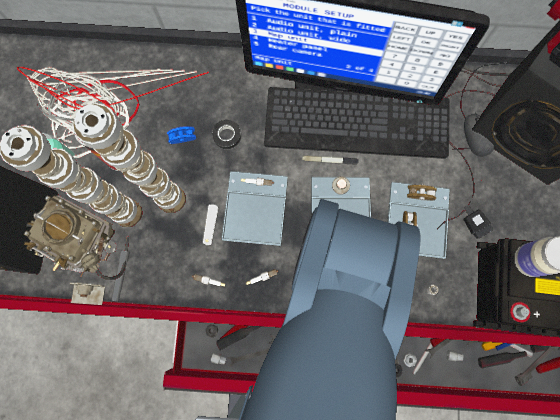

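The first rocker sits in the rocker bay at about (410,219). Next is the second rocker.

Emit:
{"name": "send_rows", "arguments": {
  "steps": "-1 13 0 0 0.75;0 1 -25 0 0.75;0 0 -25 0 0.75;0 0 -10 0 0.75;0 0 -3 0 0.75;0 0 0 0 0.75;0 0 0 0 0.75;0 0 0 0 0.75"
}}

```text
time: 11.9
tool_pos: [0.466, -0.0883, 0.0306]
orientation: [0.02, 0.509, 0.861, 0.013]
force: [0.8, -0.8, -0.2]
width: 0.751
```

```bash
python3 s.py
```

```text
11.9 [466.  -88.3  30.6] yaw 28.8 w 0.751 F [ 0.8 -0.8 -0.2] q6 0.87
```

Emit:
{"name": "send_rows", "arguments": {
  "steps": "-8 1 -5 0 0.75;-2 0 -5 0 0.75;-1 0 -8 0 0.75;0 0 -6 0 0.75;0 0 -2 0 0.75;0 0 0 0 0.75;0 0 0 0 0.75;0 0 0 0 0.75"
}}

```text
time: 12.57
tool_pos: [0.4548, -0.0876, 0.0038]
orientation: [0.022, 0.509, 0.86, 0.014]
force: [-0.8, -0.1, 0.8]
width: 0.749
```

```bash
python3 s.py
```

```text
12.57 [454.8 -87.6   3.8] yaw 28.8 w 0.749 F [-0.8 -0.1  0.8] q6 0.87
```

Emit:
{"name": "send_rows", "arguments": {
  "steps": "3 0 1 0 0.75;0 0 0 0 0.5;0 0 0 0 0;0 0 0 0 0;0 0 0 0 0;0 0 0 0 0;0 0 0 0 0;0 0 0 0 0"
}}

```text
time: 13.23
tool_pos: [0.459, -0.0877, 0.0057]
orientation: [0.022, 0.509, 0.86, 0.014]
force: [-0.3, 0.2, -1.5]
width: 0.319
```

Emit:
{"name": "send_rows", "arguments": {
  "steps": "0 0 10 0 0;0 0 25 0 0;0 0 40 0 0;0 0 40 0 0;0 0 10 7 0;0 0 0 7 0;0 0 0 7 0;0 0 0 7 0"
}}

```text
time: 13.9
tool_pos: [0.4564, -0.087, 0.1365]
orientation: [0.018, 0.281, 0.959, 0.017]
force: [-0.6, 1.0, -1.7]
width: 0.319
```

```bash
python3 s.py
```

```text
13.9 [456.4 -87.  136.5] yaw 57.4 w 0.319 F [-0.6  1.  -1.7] q6 0.36
```

Emit:
{"name": "send_rows", "arguments": {
  "steps": "10 -20 0 7 0;17 -36 0 7 0;17 -36 0 7 0;17 -36 0 7 0;17 -36 0 1.5 0;17 -36 0 0 0;15 -25 0 0 0;0 0 0 0 0"
}}

```text
time: 14.57
tool_pos: [0.5678, -0.3211, 0.1351]
orientation: [0.013, 0.019, 1.0, 0.021]
force: [1.8, -1.0, -1.5]
width: 0.318
```

```bash
python3 s.py
```

```text
14.57 [ 567.8 -321.1  135.1] yaw 87.9 w 0.318 F [ 1.8 -1.  -1.5] q6 -0.5
```

Emit:
{"name": "send_rows", "arguments": {
  "steps": "5 -12 -5 0 0;0 0 -30 -1 0;0 0 -30 0 0;0 0 -10 0 0;0 0 -3 0 0;0 0 0 0 0;0 0 0 0 0;0 0 0 0 0"
}}

```text
time: 15.23
tool_pos: [0.5736, -0.3356, 0.0554]
orientation: [0.014, 0.029, 0.999, 0.021]
force: [0.3, -0.7, -0.8]
width: 0.32
```

```bash
python3 s.py
```

```text
15.23 [ 573.6 -335.6   55.4] yaw 86.7 w 0.32 F [ 0.3 -0.7 -0.8] q6 -0.49
```

Position is good, so I'm descending straight down.

Emit:
{"name": "send_rows", "arguments": {
  "steps": "0 0 -15 0 0;0 0 -12 0 0;0 0 -8 0 0;0 0 -3 0 0;0 0 -2 0 0;0 0 0 0 0;0 0 0 0 0;0 0 0 0 0"
}}

```text
time: 15.9
tool_pos: [0.5769, -0.3369, 0.0202]
orientation: [0.018, 0.029, 0.999, 0.019]
force: [-0.0, -1.1, -0.6]
width: 0.32
```

```bash
python3 s.py
```

```text
15.9 [ 576.9 -336.9   20.2] yaw 86.8 w 0.32 F [-0.  -1.1 -0.6] q6 -0.5
```

Emit:
{"name": "send_rows", "arguments": {
  "steps": "0 0 -4 0 0;0 0 -3 0 0;0 0 -3 0 0;0 0 -1 0 0;0 0 -1 0 0;0 0 -0.5 0 0;0 0 0 0 0;0 0 0 0 0"
}}

```text
time: 16.57
tool_pos: [0.5779, -0.3375, 0.009]
orientation: [0.019, 0.029, 0.999, 0.018]
force: [-0.0, -0.8, -0.5]
width: 0.317
```

```bash
python3 s.py
```

```text
16.57 [ 577.9 -337.5    9. ] yaw 86.8 w 0.317 F [-0.  -0.8 -0.5] q6 -0.49
```

Emit:
{"name": "send_rows", "arguments": {
  "steps": "0 0 -0.5 0 0.32;0 0 -0.5 0 0.33;0 0 0 0 0.35;0 0 0 0 0.38;0 0 0 0 0.4;0 0 0 0 0.41;0 0 0 0 0.41;0 0 0 0 0.41"
}}

```text
time: 17.23
tool_pos: [0.5782, -0.3375, 0.0078]
orientation: [0.019, 0.028, 0.999, 0.018]
force: [-0.4, -0.4, -0.5]
width: 0.411
```

Emit:
{"name": "send_rows", "arguments": {
  "steps": "0 0 10 0 0.41;0 0 20 0 0.41;0 0 40 0 0.41;0 0 40 0 0.5;0 0 30 0 0.6;-10 15 0 0 0.75;-20 20 0 0 0.75;-25 20 0 0 0.75"
}}

```text
time: 17.9
tool_pos: [0.5233, -0.2831, 0.1584]
orientation: [0.021, 0.029, 0.999, 0.017]
force: [0.8, -0.7, 0.1]
width: 0.75
```

```bash
python3 s.py
```

```text
17.9 [ 523.3 -283.1  158.4] yaw 86.7 w 0.75 F [ 0.8 -0.7  0.1] q6 -0.46
```

Emit:
{"name": "send_rows", "arguments": {
  "steps": "-20 22 -10 0 0.8;-22 22 -20 0 0.8;-15 15 -30 0 0.8;-5 5 -10 0 0.8;0 0 0 0 0.8;0 0 0 0 0.8;0 0 0 0 0.8;0 0 0 0 0.8"
}}

```text
time: 18.57
tool_pos: [0.4574, -0.2152, 0.0956]
orientation: [0.026, 0.029, 0.999, 0.015]
force: [-0.1, -0.1, 0.5]
width: 0.801
```

```bash
python3 s.py a5
```

```text
18.57 [ 457.4 -215.2   95.6] yaw 86.8 w 0.801 F [-0.1 -0.1  0.5] q6 -0.41
```

View pics/a5.png

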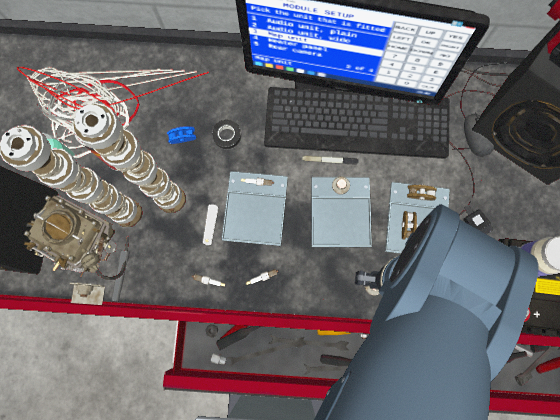

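Emit:
{"name": "send_rows", "arguments": {
  "steps": "-6 4 -10 0 0.8;-1 0 -25 0 0.8;-1 0 -25 0 0.8;0 0 -10 0 0.8;0 0 -3 0 0.8;0 0 0 0 0.8;0 0 0 0 0.8;0 0 0 0 0.8"
}}

```text
time: 19.28
tool_pos: [0.4571, -0.2168, 0.026]
orientation: [0.031, 0.03, 0.999, 0.012]
force: [-0.5, 0.3, -0.8]
width: 0.8
```

```bash
python3 s.py
```

```text
19.28 [ 457.1 -216.8   26. ] yaw 86.6 w 0.8 F [-0.5  0.3 -0.8] q6 -0.41
```

Emit:
{"name": "send_rows", "arguments": {
  "steps": "-4 4 -4 0 0.8;-2 2 -6 0 0.8;-1 1 -6 0 0.8;0 0 -4 0 0.8;0 0 -3 0 0.8;0 0 0 0 0.8;0 0 0 0 0.8;0 0 0 0 0.8"
}}

```text
time: 19.95
tool_pos: [0.4508, -0.2097, 0.0027]
orientation: [0.033, 0.03, 0.999, 0.012]
force: [0.0, 0.1, 0.2]
width: 0.8
```

```bash
python3 s.py
```

```text
19.95 [ 450.8 -209.7    2.7] yaw 86.7 w 0.8 F [0.  0.1 0.2] q6 -0.41
```

Emit:
{"name": "send_rows", "arguments": {
  "steps": "1 -1 0 0 0.7;0 0 0 0 0;0 0 0 0 0;0 0 0 0 0;0 0 0 0 0;0 0 0 0 0;0 0 0 0 0;0 0 0 0 0"
}}

```text
time: 20.62
tool_pos: [0.4525, -0.2113, 0.0038]
orientation: [0.033, 0.03, 0.999, 0.011]
force: [0.2, -0.5, -1.1]
width: 0.434
```

```bash
python3 s.py
```

```text
20.62 [ 452.5 -211.3    3.8] yaw 86.6 w 0.434 F [ 0.2 -0.5 -1.1] q6 -0.41
```

Emit:
{"name": "send_rows", "arguments": {
  "steps": "0 0 10 0 0;0 0 20 0 0;0 0 35 0 0;0 0 40 0 0;0 0 10 0 0;8 4 0 0 0;20 10 0 0 0;20 10 0 0 0"
}}

```text
time: 21.28
tool_pos: [0.4982, -0.1866, 0.1275]
orientation: [0.033, 0.032, 0.999, 0.011]
force: [1.4, -0.2, 0.6]
width: 0.433
```

```bash
python3 s.py
```

```text
21.28 [ 498.2 -186.6  127.5] yaw 86.4 w 0.433 F [ 1.4 -0.2  0.6] q6 -0.32
```

Emit:
{"name": "send_rows", "arguments": {
  "steps": "25 15 0 0 0;25 15 0 0 0;20 13 0 0 0;8 5 0 0 0;0 0 0 0 0;0 0 -20 0 0;0 0 -20 0 0;0 0 0 0 0"
}}

```text
time: 21.95
tool_pos: [0.5827, -0.1316, 0.0822]
orientation: [0.032, 0.03, 0.999, 0.012]
force: [-1.5, -0.2, -0.6]
width: 0.439
```

```bash
python3 s.py
python3 - <<'E'
from h import *
a=arm.read_camera("side")["color"][190:290,180:340];b=arm.read_camera("top")["color"][190:290,290:450]
cv2.imwrite("pics/a6.png",np.vstack([cv2.resize(t,None,fx=3,fy=3,interpolation=cv2.INTER_CUBIC) for t in(a,b)]))
E
```

```text
21.95 [ 582.7 -131.6   82.2] yaw 86.6 w 0.439 F [-1.5 -0.2 -0.6] q6 -0.18
```

View pics/a6.png

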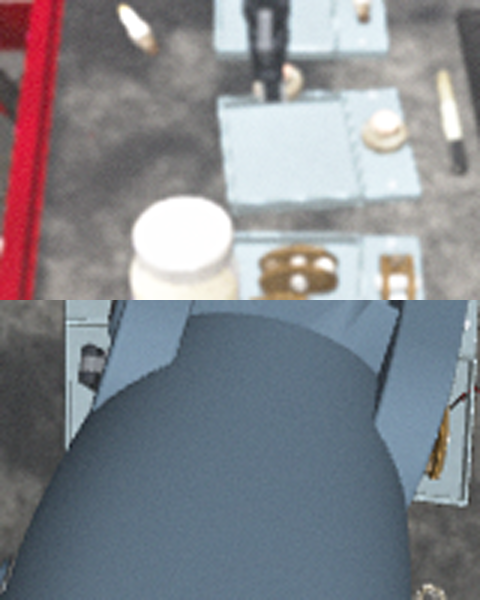

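The plug is held off-centre, about 12–20 mm to +x of the pads, so x stays as it is and the plug lands near bay centre.

Emit:
{"name": "send_rows", "arguments": {
  "steps": "-3 2 -15 0 0;0 0 -20 0 0;0 0 -15 0 0;0 0 -6 0 0;0 0 -3 0 0;0 0 -2 0 0;0 0 0 0 0;0 0 0 0 0"
}}

```text
time: 22.72
tool_pos: [0.584, -0.1335, 0.0326]
orientation: [0.039, 0.032, 0.999, 0.01]
force: [-1.0, -0.0, -1.1]
width: 0.432
```

```bash
python3 s.py
```

```text
22.72 [ 584.  -133.5   32.6] yaw 86.4 w 0.432 F [-1.  -0.  -1.1] q6 -0.18
```

Emit:
{"name": "send_rows", "arguments": {
  "steps": "-2 2 -7 0 0;0 0 -7 0 0;0 0 -5 0 0;0 0 -2 0 0;0 0 -2 0 0;0 0 0 0 0;0 0 0 0 0;0 0 0 0 0"
}}

```text
time: 23.38
tool_pos: [0.5826, -0.1314, 0.0086]
orientation: [0.04, 0.032, 0.999, 0.01]
force: [0.0, -0.3, -1.7]
width: 0.433
```

```bash
python3 s.py
```

```text
23.38 [ 582.6 -131.4    8.6] yaw 86.4 w 0.433 F [ 0.  -0.3 -1.7] q6 -0.18
```

Emit:
{"name": "send_rows", "arguments": {
  "steps": "0 0 -1.5 0 0;0 0 -1 0 0;0 0 -1 0 0;0 0 0 0 0;0 0 0 0 0;0 0 0 0 0;0 0 0 0 0;0 0 0 0 0"
}}

```text
time: 24.05
tool_pos: [0.5835, -0.1316, 0.007]
orientation: [0.041, 0.032, 0.999, 0.01]
force: [0.1, 0.6, -0.1]
width: 0.435
```

```bash
python3 s.py
```

```text
24.05 [ 583.5 -131.6    7. ] yaw 86.4 w 0.435 F [ 0.1  0.6 -0.1] q6 -0.18
```

Emit:
{"name": "send_rows", "arguments": {
  "steps": "0 0 -1 0 0.43;0 0 -0.5 0 0.44;0 0 0 0 0.46;0 0 0 0 0.5;0 0 0 0 0.55;0 0 0 0 0.6;0 0 0 0 0.6;0 0 0 0 0.6"
}}

```text
time: 24.72
tool_pos: [0.5838, -0.1317, 0.006]
orientation: [0.041, 0.032, 0.999, 0.01]
force: [-0.3, 0.3, -0.5]
width: 0.603
```

Emit:
{"name": "send_rows", "arguments": {
  "steps": "0 0 10 0 0.6;0 0 20 0 0.6;0 0 40 0 0.6;0 0 40 -7 0.6;0 0 20 -7 0.5;-15 20 0 -7 0.5;-20 27 0 -7 0.45;-20 27 0 -7 0.45"
}}

```text
time: 25.38
tool_pos: [0.5281, -0.0597, 0.1465]
orientation: [0.044, 0.337, 0.94, -0.0]
force: [0.2, 0.1, 0.8]
width: 0.45
```

```bash
python3 s.py
```

```text
25.38 [528.1 -59.7 146.5] yaw 50.6 w 0.45 F [0.2 0.1 0.8] q6 0.59
```

Emit:
{"name": "send_rows", "arguments": {
  "steps": "-15 20 0 -7 0.45;-20 27 0 -7 0.45;-20 27 0 -7 0.45;-10 14 -10 -3.5 0.45;0 0 -25 0 0.45;0 0 -20 0 0.45;0 0 0 0 0.45;0 0 0 0 0.45"
}}

```text
time: 26.05
tool_pos: [0.4592, 0.0346, 0.0986]
orientation: [0.047, 0.531, 0.846, -0.007]
force: [-0.1, -0.3, 0.9]
width: 0.451
```

```bash
python3 s.py a7 200,210
```

```text
26.05 [459.2  34.6  98.6] yaw 25.9 w 0.451 F [-0.1 -0.3  0.9] q6 1.24
```

View pics/a7.png

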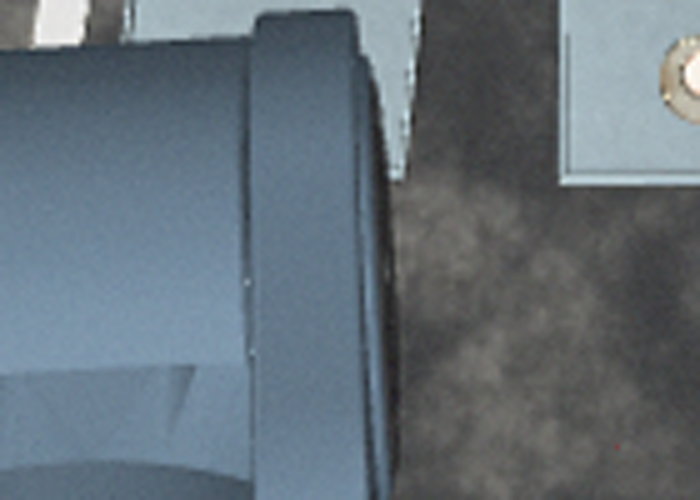

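Emit:
{"name": "send_rows", "arguments": {
  "steps": "-4 4 -15 0 0.45;-1 0 -25 0 0.45;-1 0 -20 0 0.45;0 0 -10 0 0.45;0 0 -3 0 0.45;0 0 0 0 0.45;0 0 0 0 0.45;0 0 0 0 0.45"
}}

```text
time: 26.77
tool_pos: [0.4609, 0.0373, 0.0337]
orientation: [0.053, 0.532, 0.845, -0.003]
force: [0.6, -0.2, 1.1]
width: 0.451
```

```bash
python3 s.py
```

```text
26.77 [460.9  37.3  33.7] yaw 25.7 w 0.451 F [ 0.6 -0.2  1.1] q6 1.25
```

Emit:
{"name": "send_rows", "arguments": {
  "steps": "-5 2 -6 0 0.45;-2 0 -8 0 0.45;-1 0 -8 0 0.45;0 0 -5 0 0.45;0 0 -3 0 0.45;0 0 0 0 0.45;0 0 0 0 0.45;0 0 0 0 0.45"
}}

```text
time: 27.43
tool_pos: [0.4531, 0.0397, 0.0023]
orientation: [0.053, 0.532, 0.845, -0.002]
force: [0.4, -0.4, -0.2]
width: 0.449
```

```bash
python3 s.py
```

```text
27.43 [453.1  39.7   2.3] yaw 25.8 w 0.449 F [ 0.4 -0.4 -0.2] q6 1.26
```

Emit:
{"name": "send_rows", "arguments": {
  "steps": "3 0 1 0 0.45;0 0 0 0 0;0 0 0 0 0;0 0 0 0 0;0 0 0 0 0;0 0 0 0 0;0 0 0 0 0;0 0 0 0 0",
  "squeeze": 40
}}

```text
time: 28.1
tool_pos: [0.4573, 0.0397, 0.0043]
orientation: [0.054, 0.532, 0.845, -0.002]
force: [-0.9, -1.0, 0.3]
width: 0.124
```

```bash
python3 s.py
```

```text
28.1 [457.3  39.7   4.3] yaw 25.8 w 0.124 F [-0.9 -1.   0.3] q6 1.26
```

Emit:
{"name": "send_rows", "arguments": {
  "steps": "0 0 10 0 0;0 0 20 0 0;0 0 35 0 0;0 0 40 7 0;0 0 10 7 0;10 0 0 7 0;18 0 0 7 0;20 0 0 7 0"
}}

```text
time: 28.77
tool_pos: [0.5017, 0.0398, 0.1252]
orientation: [0.053, 0.247, 0.967, 0.013]
force: [0.4, -1.0, -0.3]
width: 0.12
```

Emit:
{"name": "send_rows", "arguments": {
  "steps": "25 0 0 7 0;25 0 0 7 0;22 0 0 7 0;10 0 0 6 0;0 0 -20 0 0;0 0 -20 0 0;0 0 0 0 0;0 0 0 0 0"
}}

```text
time: 29.43
tool_pos: [0.5915, 0.0389, 0.0843]
orientation: [0.05, 0.004, 0.998, 0.025]
force: [0.3, 0.4, 1.0]
width: 0.122
```

```bash
python3 s.py
python3 - <<'E'
from h import *
a=arm.read_camera("side")["color"][140:240,190:350];b=arm.read_camera("top")["color"][170:300,180:390]
cv2.imwrite("pics/a8.png",np.vstack([cv2.resize(t,(640,int(640*t.shape[0]/t.shape[1]*.7)),interpolation=cv2.INTER_CUBIC) for t in(a,b)]))
E
```

```text
29.43 [591.5  38.9  84.3] yaw 89.7 w 0.122 F [0.3 0.4 1. ] q6 0.05
```

View pics/a8.png

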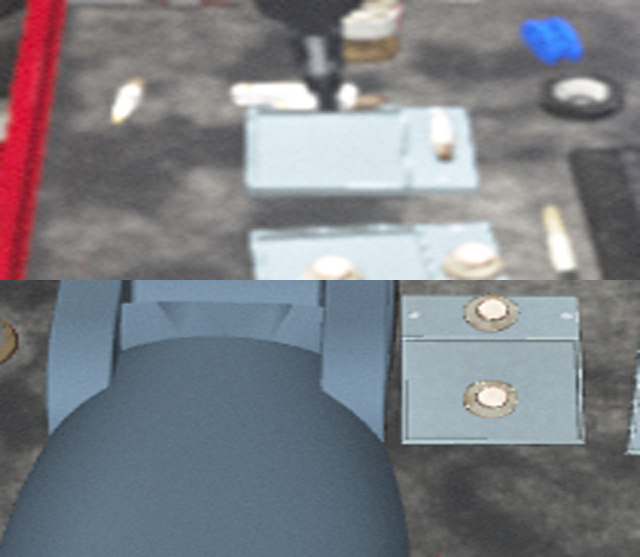

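The core plug lies flat at its bay centre. The spark plug is held roughly level, about 10 mm toward the robot, so I'm shifting +8 in x and lowering.

Emit:
{"name": "send_rows", "arguments": {
  "steps": "7 2 -15 0 0;0 0 -20 -1 0;0 0 -15 0 0;0 0 -8 0 0;0 0 -3 0 0;0 0 0 0 0;0 0 0 0 0;0 0 0 0 0"
}}

```text
time: 30.2
tool_pos: [0.603, 0.0417, 0.0315]
orientation: [0.056, 0.013, 0.998, 0.025]
force: [0.3, -0.2, -0.3]
width: 0.121
```

```bash
python3 s.py
```

```text
30.2 [603.   41.7  31.5] yaw 88.7 w 0.121 F [ 0.3 -0.2 -0.3] q6 0.07
```

Emit:
{"name": "send_rows", "arguments": {
  "steps": "-3 -2 -6 0 0;0 0 -6 0 0;0 0 -5 0 0;0 0 -3 0 0;0 0 -2 0 0;0 0 0 0 0;0 0 0 0 0;0 0 0 0 0"
}}

```text
time: 30.87
tool_pos: [0.6005, 0.0394, 0.0089]
orientation: [0.057, 0.013, 0.998, 0.025]
force: [-0.3, 0.5, -0.9]
width: 0.119
```

```bash
python3 s.py
```

```text
30.87 [600.5  39.4   8.9] yaw 88.7 w 0.119 F [-0.3  0.5 -0.9] q6 0.07
```

Emit:
{"name": "send_rows", "arguments": {
  "steps": "0 0 -1.5 0 0;0 0 -1 0 0;0 0 -0.5 0 0;0 0 0 0 0.13;0 0 0 0 0.16;0 0 0 0 0.2;0 0 0 0 0.3;0 0 0 0 0.3"
}}

```text
time: 31.53
tool_pos: [0.6016, 0.0395, 0.0076]
orientation: [0.059, 0.013, 0.998, 0.025]
force: [0.9, 0.4, 0.3]
width: 0.302
```

```bash
python3 s.py
```

```text
31.53 [601.6  39.5   7.6] yaw 88.7 w 0.302 F [0.9 0.4 0.3] q6 0.07
```

Emit:
{"name": "send_rows", "arguments": {
  "steps": "0 0 10 0 0.3;0 0 20 0 0.3;0 0 40 0 0.4;0 0 40 7 0.45;0 0 10 7 0.45;-15 11 0 7 0.45;-23 17 0 7 0.45;-23 17 0 7 0.45"
}}

```text
time: 32.2
tool_pos: [0.5402, 0.0835, 0.1381]
orientation: [0.05, -0.293, 0.954, 0.039]
force: [-0.3, 0.6, 0.5]
width: 0.451
```

Emit:
{"name": "send_rows", "arguments": {
  "steps": "-23 17 0 7 0.45;-23 17 0 7 0.45;-23 17 0 7 0.45;-15 11 0 7 0.45;-5 4 0 7 0.45;0 0 -20 7 0.45;0 0 -15 2.5 0.45;0 0 0 0 0.45"
}}

```text
time: 32.87
tool_pos: [0.444, 0.1549, 0.1106]
orientation: [0.035, -0.645, 0.762, 0.056]
force: [0.2, -0.6, -0.5]
width: 0.453
```

```bash
python3 s.py a9 180,190
```

```text
32.87 [444.  154.9 110.6] yaw 170.6 w 0.453 F [ 0.2 -0.6 -0.5] q6 -1.16
```

View pics/a9.png

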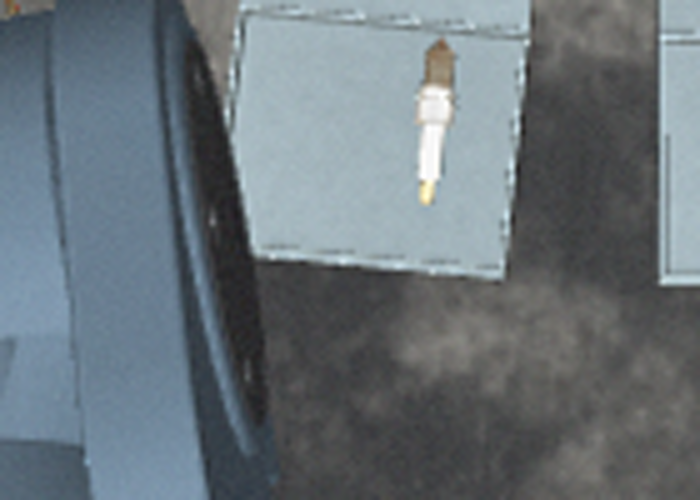

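Emit:
{"name": "send_rows", "arguments": {
  "steps": "-4 3 -15 -2.5 0.45;-1 0 -25 0 0.45;-1 0 -25 0 0.45;0 0 -12 0 0.45;0 0 -3 0 0.45;0 0 0 0 0.45;0 0 0 0 0.45;0 0 0 0 0.45"
}}

```text
time: 33.58
tool_pos: [0.4436, 0.1586, 0.039]
orientation: [0.042, -0.619, 0.782, 0.052]
force: [0.2, -0.0, 0.2]
width: 0.453
```

```bash
python3 s.py
```

```text
33.58 [443.6 158.6  39. ] yaw 166.8 w 0.453 F [ 0.2 -0.   0.2] q6 -1.08
```

Emit:
{"name": "send_rows", "arguments": {
  "steps": "-3 0 -8 0.5 0.45;-1 0 -10 0 0.45;-1 0 -9 0 0.45;0 0 -5 0 0.45;0 0 -3 0 0.45;0 0 0 0 0.45;0 0 0 0 0.45;0 0 0 0 0.45"
}}

```text
time: 34.25
tool_pos: [0.4405, 0.1592, 0.0046]
orientation: [0.044, -0.623, 0.779, 0.051]
force: [-0.5, 1.1, 0.3]
width: 0.45
```

```bash
python3 s.py; python3 -c "
from h import *
p=arm.read_camera('top')
print(at(p,(268,198),.01),at(p,(265.6,231),.01),at(p,(268,197),.014))"
```

```text
34.25 [440.5 159.2   4.6] yaw 167.4 w 0.45 F [-0.5  1.1  0.3] q6 -1.09
[0.63923857 0.03935978 0.01      ] [0.56147815 0.03900774 0.01      ] [0.64068598 0.0392974  0.014     ]
```

Emit:
{"name": "send_rows", "arguments": {
  "steps": "0 0 0 0 0.45;0 0 0 0 0;0 0 0 0 0;0 0 0 0 0;0 0 0 0 0;0 0 0 0 0;0 0 0 0 0;0 0 0 0 0"
}}

```text
time: 34.97
tool_pos: [0.4414, 0.1594, 0.0057]
orientation: [0.045, -0.623, 0.779, 0.051]
force: [-1.6, 0.1, -0.3]
width: 0.121
```

```bash
python3 s.py
```

```text
34.97 [441.4 159.4   5.7] yaw 167.4 w 0.121 F [-1.6  0.1 -0.3] q6 -1.09
```

Emit:
{"name": "send_rows", "arguments": {
  "steps": "0 0 10 0 0;0 0 20 0 0;0 0 35 0 0;0 0 40 -7 0;0 0 15 -7 0;10 -4 0 -7 0;20 -9 0 -7 0;22 -10 0 -7 0"
}}

```text
time: 35.63
tool_pos: [0.4902, 0.1362, 0.1316]
orientation: [0.059, -0.354, 0.932, 0.038]
force: [0.5, -0.1, -0.7]
width: 0.122
```

```bash
python3 s.py
```

```text
35.63 [490.2 136.2 131.6] yaw 131.7 w 0.122 F [ 0.5 -0.1 -0.7] q6 -0.51
```

Emit:
{"name": "send_rows", "arguments": {
  "steps": "16 -7 0 -7 0;20 -8 0 -7 0;20 -8 0 -7 0;20 -8 0 -7 0;14 -6 0 -7 0;5 -2 -10 -7 0;0 0 -20 -1 0;0 0 -10 0 0"
}}

```text
time: 36.3
tool_pos: [0.5947, 0.0933, 0.0929]
orientation: [0.072, 0.026, 0.997, 0.013]
force: [-0.1, 0.2, -1.4]
width: 0.122
```

```bash
python3 s.py
python3 - <<'E'
from h import *
a=arm.read_camera("side")["color"][140:240,190:350]
cv2.imwrite("pics/b1.png",cv2.resize(a,None,fx=4,fy=4,interpolation=cv2.INTER_CUBIC))
E
```

```text
36.3 [594.7  93.3  92.9] yaw 87.1 w 0.122 F [-0.1  0.2 -1.4] q6 0.21
```

View pics/b1.png

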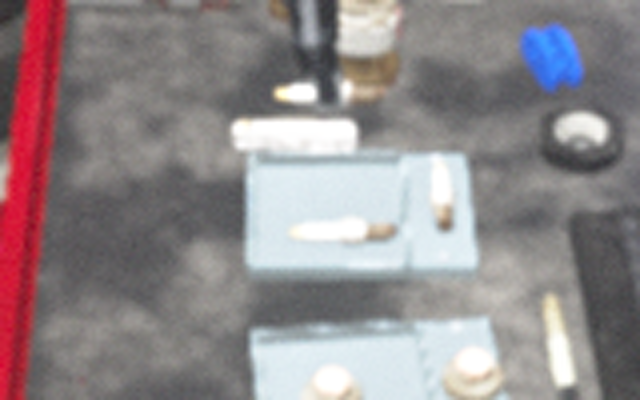

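Spark 1 lies in the bay, and the second is held level above it. Lowering.

Emit:
{"name": "send_rows", "arguments": {
  "steps": "-7 2 -15 1 0;0 0 -20 0 0;0 0 -20 0 0;0 0 -8 0 0;0 0 -3 0 0;0 0 0 0 0;0 0 0 0 0;0 0 0 0 0"
}}

```text
time: 37.02
tool_pos: [0.5865, 0.096, 0.0269]
orientation: [0.072, 0.012, 0.997, 0.014]
force: [0.1, -0.2, -0.1]
width: 0.124
```

```bash
python3 s.py
```

```text
37.02 [586.5  96.   26.9] yaw 88.8 w 0.124 F [ 0.1 -0.2 -0.1] q6 0.18
```

Emit:
{"name": "send_rows", "arguments": {
  "steps": "0 0 -6 0 0;0 0 -5 0 0;0 0 -3 0 0;0 0 -2 0 0;0 0 -1 0 0;0 0 0 0 0;0 0 0 0 0;0 0 0 0 0"
}}

```text
time: 37.68
tool_pos: [0.5882, 0.0962, 0.0108]
orientation: [0.073, 0.012, 0.997, 0.014]
force: [1.3, 0.3, -1.3]
width: 0.121
```

```bash
python3 s.py
```

```text
37.68 [588.2  96.2  10.8] yaw 88.8 w 0.121 F [ 1.3  0.3 -1.3] q6 0.18
```

Emit:
{"name": "send_rows", "arguments": {
  "steps": "0 0 -1.5 0 0;0 0 -1 0 0;0 0 -0.5 0 0;0 0 -0.5 0 0;0 0 0 0 0;0 0 0 0 0;0 0 0 0 0;0 0 0 0 0"
}}

```text
time: 38.35
tool_pos: [0.5886, 0.0963, 0.009]
orientation: [0.074, 0.012, 0.997, 0.015]
force: [-1.0, -0.0, 0.4]
width: 0.118
```

```bash
python3 s.py
```

```text
38.35 [588.6  96.3   9. ] yaw 88.8 w 0.118 F [-1.  -0.   0.4] q6 0.18
```

Emit:
{"name": "send_rows", "arguments": {
  "steps": "0 0 -0.7 0 0.12;0 0 -0.3 0 0.13;0 0 0 0 0.15;0 0 0 0 0.18;0 0 0 0 0.22;0 0 0 0 0.3;0 0 0 0 0.3;0 0 0 0 0.3"
}}

```text
time: 39.02
tool_pos: [0.589, 0.0963, 0.008]
orientation: [0.075, 0.012, 0.997, 0.015]
force: [-0.2, -0.4, 0.1]
width: 0.3
```

Emit:
{"name": "send_rows", "arguments": {
  "steps": "0 0 10 0 0.3;0 0 20 0 0.3;0 0 40 0 0.3;0 0 40 0 0.3;0 0 30 0 0.3;-20 25 10 0 0.4;-30 30 10 0 0.5;-30 30 0 0 0.5"
}}

```text
time: 39.68
tool_pos: [0.5079, 0.1786, 0.1794]
orientation: [0.075, 0.016, 0.997, 0.015]
force: [1.0, 1.1, 1.0]
width: 0.501
```

Emit:
{"name": "send_rows", "arguments": {
  "steps": "-30 30 0 0 0.5;-30 30 0 0 0.5;-30 30 0 0 0.5;-30 30 0 0 0.5;-15 15 0 0 0.5;0 0 0 0 0.5;0 0 0 0 0.5;0 0 0 0 0.5"
}}

```text
time: 40.35
tool_pos: [0.3671, 0.3172, 0.1882]
orientation: [0.079, 0.013, 0.997, 0.019]
force: [0.9, 0.1, -0.2]
width: 0.501
```

```bash
python3 s.py
python3 - <<'E'
from h import *
p=arm.read_camera("top")
cv2.imwrite("pics/b2.png",cv2.resize(p["color"][160:310,200:460],None,fx=3,fy=3,interpolation=cv2.INTER_CUBIC))
a=arm.read_camera("side")["color"][160:320,190:350]
cv2.imwrite("pics/b3.png",cv2.resize(a,None,fx=3.7,fy=3.7,interpolation=cv2.INTER_CUBIC))
E
```

```text
40.35 [367.1 317.2 188.2] yaw 88.7 w 0.501 F [ 0.9  0.1 -0.2] q6 0.79
```

View pics/b2.png

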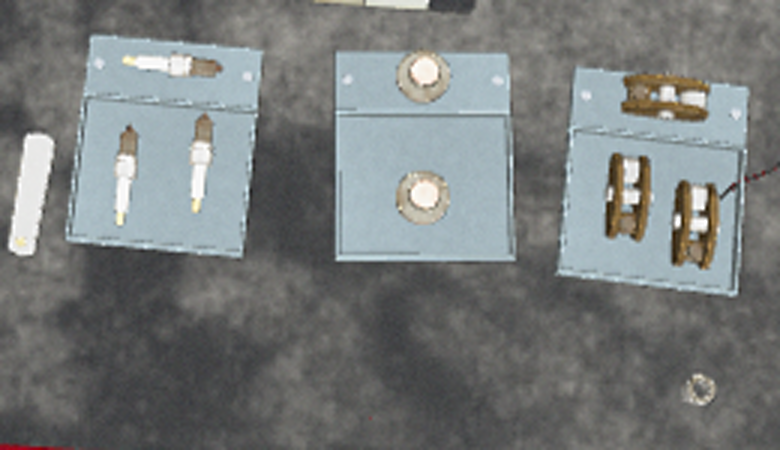

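View pics/b3.png

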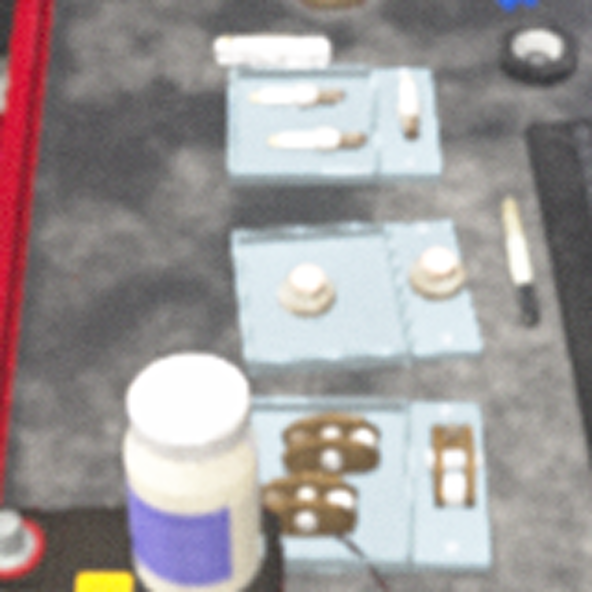

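Both views show two spark plugs, one core plug and two rockers lying flat and apart in the right bays. The nut is where it was and the arm is clear. Handing in.

```bash
python3 -c "
from workcell import arm
print(arm.job_done())"
```

```text
the job is handed in; nothing more can be done
None
```

All five loose parts are in the trays that show their samples, and I handed the job in at about 40 s of the allowed 109 s. Both rocker arms are in the rocker tray, both spark plugs in the plug tray, and the core plug in the core tray. I lowered each part to within about a millimetre of its expected resting height before opening the fingers.

- **Last checks:** the final top and side pictures show every part lying flat, apart from the others and inside its bay. The nut had not moved, I left the blue look-alike alone, and the gripper was clear of everything. Every force reading I took was under 3 N.
- **Not as planned:** the core plug was gripped off-centre, with an opening of 37 mm instead of 41, but it still ended up flat near the middle of its bay. The tool also tilted gradually, to about 9° by the end, because the moves cannot correct tilt; the pictures show no effect on how the parts lie.
- **Tightest fit:** one spark plug measures about 6 mm from the ledge wall of its bay.

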